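# Square up a sheet on the sloped jig and lock its winged clamp

## Task

On the sloped jig, slide the clamp with the red winged knob across until its steel jaw has pushed the orange acrylic sheet fully home against the fixed fence at the opposite end, keeping the sheet flat on the deck and resting along its ledge. Then, with the jaw still against the sheet, turn the winged knob clockwise (seen looking down onto it) all the way to its stop to lock it, and let go. Leave everything else on the bench where it is.

Things in the scene. Friction and masses are not known exactly. Their poses are not given: they have to be found in the camera images.
- jig: Jig: grey deck 310 mm wide (jig y) by 190 mm deep, tilted 30 deg about jig y so that it faces up and to jig -x (away from the robot; jig yaw is near pi). Origin on the table under the deck's centre, z up. In jig axes: across (0,1,0), up-slope (0.866,0,0.5), outward normal (-0.5,0,0.866). A ledge 10 mm proud runs along its low edge. Apart from the clamp, nothing stands over 22 mm off the deck.
- deck_center (a point): Centre of the deck's face, 78 mm above the table. Axes as the jig. The upper side of the ledge is 80 mm down-slope of this point.
- fence (a point): Middle of the inner face of the fixed aluminium fence at the deck's +y end (the robot's right), on the deck face; jig y = 135 mm. The fence stands 22 mm proud of the deck. Axes as the jig.
- sheet: Loose orange acrylic sheet, 130 mm across (its y) by 110 mm up-slope (its x) by 5 mm, flat on the deck, lower edge on the ledge. Origin at the centre of its underside, z along the deck's normal. Home against the fence, its origin is at jig y = 70 mm; at the start it is 8 to 25 mm short of that. It slides easily (about 1 N).
- clamp (a joint): Travel of the sliding clamp along jig +y (towards the fence), m: 0 at the -y end, end stop at 0.085; 0.070 with the jaw against the sheet at home; starts at 0 to 0.03. It drags with about 3 N and stays where left. A grey block, 66 mm across by 84 mm up-slope by 14 mm thick, on the deck, with a steel jaw plate along its +y side.
- jaw_face (a point): Middle of the jaw's pushing face (it faces jig +y), 2.5 mm above the deck. x up-slope, y across, z normal. The jaw is 8 mm thick and 84 mm long, from the deck to 42 mm above it (28 mm above the block). The knob's axis is 44 mm from this face towards -y, at the same place up-slope.
- knob (a joint): Angle of the winged knob, rad: grows clockwise, seen looking down onto the deck along its normal. At 0 the wings lie up and down the slope, parallel to the jaw; at its stop, 1.571 (locked), they point at the jaw. Starts at 0.1 to 0.5. About 0.08 N m of friction, no spring: it stays where left.
- knob_grip (a point): Grip point on the axis of the red winged knob, 46 mm above the deck, 32 mm above the clamp's block. x along the wings (turns with them), z the deck's normal. Wings: a flat bar 60 mm long, 10 mm thick, 22 mm below this point to 4 mm above (10 mm at its raised tips), on a 24 mm hub, 10 mm high. The jaw's near face is 36 mm from the axis: wing tips pass it at 6 mm; open fingers only moderately.
- spray: White spray bottle with red trigger head, 74 mm diameter, 210 mm tall, standing beyond the fence; origin under its base. Leave alone.
- tape: Roll of white tape lying flat, 90 mm outside, 60 mm hole, 24 mm high, beside the clamp end of the jig; origin under its centre. Leave alone.
- screwdriver: Screwdriver lying near the jig's low edge, its length along its own x. Leave alone.
- marker: White and blue marker, 125 by 14 by 14 mm, lying near the jig's low edge, length along x; origin under its centre. Leave alone.
- offcut: Black acrylic offcut lying flat, 200 by 140 by 5 mm; origin under its centre. Leave alone.
- square: Steel set square lying flat, 200 mm blade along its x, 120 mm aluminium stock along y, 12 mm high. Leave alone.
- jar: Jar with black cap, 60 mm diameter, 80 mm tall; origin under its base. Leave alone.

How it is judged:
By the outcome, as a careful person would: the job done as asked, in the order asked, and still so for the second after the job is handed in, with the robot touching nothing.
It also fails if it takes over 38 s, if anything falls off the work surface, if the arm or the gripper's body presses on something with over 40 N, if the wrist force passes 120 N, or if a joint passes its speed limit or range.

## Robot

A 6-joint arm with a two-finger parallel gripper is mounted at the origin on the work surface. World frame = base frame: x ahead of the robot, y to its left, z up, the work surface at z = 0. Lengths are in m, angles in rad, forces in N, time in s.
With the tool pointing down it reaches from about 0.4 to 0.825 m from the base axis. Payload 7 kg.
Tool frame: the origin (TCP) lies at the very end of the fingers, on their centre line; the grasp point (between the pads) lies arm.hold_point_z behind it (arm.hold_point_z is the distance from the TCP to the grasp point, in m); z points along the fingers, y is the line along which they close (so a half turn about z gives the same grasp; the last joint's range is limited). The gripper opens to 88 mm and grips with 3 to 60 N. Pads are 19 mm wide; open, the fingers measure 130 mm over their backs; the gripper's body (78 mm by 193 mm) begins 47 mm behind the grasp point.
Start: joints at [-0.925, 0.359, 0.012, 0, -1.224, -0.288], TCP at [0.236, -0.632, 0.227] pointing down, gripper open.
Joint ranges: [-3.07, 3.07], [-1.43, 2.12], [-1.02, 1.25], [-3.03, 1.67], [-3.05, -0], [-3.03, 3.03]. Speed limits (rad/s): [2.39, 2.39, 3.01, 3.14, 3.14, 3.14].

## Interface

Orientations are given as [roll, pitch, yaw] about the fixed x, y, z axes, in that order (R = Rz(yaw) Ry(pitch) Rx(roll)).
In Python, from station import arm gives the robot as it stands.
- The arm moves only by the shell command python3 -m creep FILE [FORCE], which reads ROWS from the file FILE. ROWS is a JSON list of rows, 1 to 20 of them, each written [opening, [dx, dy, dz], turn]: the finger opening in m, then dx, dy, dz in units of 50 mm, then a turn about the tool's z in units of 0.25 rad; each row is the pose to reach, as a shift and turn from the pose commanded when the command began, along the tool's axes at that moment; what a row does not reach only later rows make up. A row lasts 1/12 s, in which the tool goes at most 0.0417 m and 0.125 rad, less where a joint would pass 70% of its speed; a pose out of reach is approached as far as the arm can. The fingers move at their own pace and stop on an object; FORCE is the grip in N (left out, the last holds). Time passes only in rows, so rows that do not move let the fingers close. It prints the time, the measured TCP pose, the force, the opening and the grip force at its end. Input that does not fit is refused with a message, and nothing moves.
- arm.get_state(): the state, without advancing time (a new reading comes with each control period).
- arm.grab_frame(name): name is "scene" or "top" or "wrist"; returns the picture (480x640x3 uint8, red, green, blue); there is no depth.
- arm.camera_params(name): a dict with "fx", "fy", "cx", "cy" (pixels), "T" (4x4, takes a point from camera to world coordinates); the wrist camera has in their place "hand_eye" (4x4, takes a point from camera to tool coordinates, whose origin is the TCP and whose axes are the flange's). Camera axes: x right, y down, z forward; pixel columns grow to the right and rows downward; lengths in m; the calibration is good to about 2 mm. The wrist camera is an equidistant fisheye: a pixel r from the principal point sees the ray r / f radians off the axis. A picture is of the moment at which its call begins: read the wrist's pose just before it. camera_params takes no time and is no camera call.
- arm.job_done(): hands the job in; it is judged then, once.
The state is a dict: "t": time; "q": joint angles; "qd": joint speeds; "joint_efforts": joint torques, N m; "eef_pos": TCP position; "ee_rot": TCP orientation; "force": force on the tool from outside, world axes, zero at the start; "moment": the same for the moment, N m; "width": finger opening in m; "gripper_force": force on a finger pad.
Only numpy, scipy, OpenCV 4.12 (cv2) and the standard library are available. Lean on these libraries where they do the work, as an engineer would, in place of code of your own. Each camera call takes 0.05 s, during which the arm holds its last target. There are 200 camera calls.

## Working session

There is one attempt and no reset: what is moved stays moved. The work goes in short steps, Python scripts to look and compute and a shell command to move; the robot and the scene stay as the last step left them, time stands still between calls to the robot, and variables do not carry over. Pictures are saved under pics/ and viewed, at most 10 in all, crops included, and the job is handed in when it is done.

```bash
mkdir -p pics; ls
python3 - <<'E'
from station import arm
import cv2,numpy as np
for n in("scene","top","wrist"):
    f=arm.grab_frame(n); cv2.imwrite(f"pics/{n}0.png",f[:,:,::-1]); p=arm.camera_params(n)
    print(n,{k:np.round(v,4).tolist() for k,v in p.items()})
print(arm.get_state(), arm.hold_point_z)
E
```

```text
pics
scene {'fx': 487.4628, 'fy': 487.4628, 'cx': 315.4059, 'cy': 244.4188, 'T': [[-0.7484, 0.5247, -0.4056, 0.9891], [0.6632, 0.5973, -0.451, 0.4949], [0.0057, -0.6066, -0.795, 0.9804], [0.0, 0.0, 0.0, 1.0]]}
top {'fx': 579.7372, 'fy': 579.7372, 'cx': 312.0282, 'cy': 236.7435, 'T': [[-0.0274, -0.9986, 0.0458, 0.4812], [-0.9996, 0.0274, -0.0009, 0.0034], [-0.0003, -0.0458, -0.999, 1.4219], [0.0, 0.0, 0.0, 1.0]]}
wrist {'fx': 371.6483, 'fy': 371.6483, 'cx': 316.9719, 'cy': 227.989, 'hand_eye': [[0.0002, -0.9566, -0.2914, 0.0783], [1.0, 0.0004, -0.0005, -0.0003], [0.0006, -0.2914, 0.9566, -0.1577], [0.0, 0.0, 0.0, 1.0]]}
{'t': 0.15, 'q': array([-9.24910897e-01,  3.59222644e-01,  1.12825946e-02, -2.48728286e-04,
       -1.22410391e+00, -2.88089248e-01]), 'qd': array([-0.00025206, -0.0016125 ,  0.00361975,  0.00193134,  0.00033466,
        0.00114237]), 'joint_efforts': array([-2.42914495e-03, -5.83275247e+01,  2.93289113e+01,  7.00113595e+00,
        8.78058228e-03, -1.28318425e-04]), 'eef_pos': array([ 0.23623148, -0.63192328,  0.22584457]), 'ee_rot': array([ 3.14032999e+00, -1.30294277e-04, -2.78388105e+00]), 'force': array([-0.45970789,  0.42919115, -0.57533502]), 'moment': array([ 0.06304196, -0.01274873, -0.03929198]), 'gripper_force': 0.0, 'width': 0.08775284316265525} 0.0188
```

View pics/scene0.png

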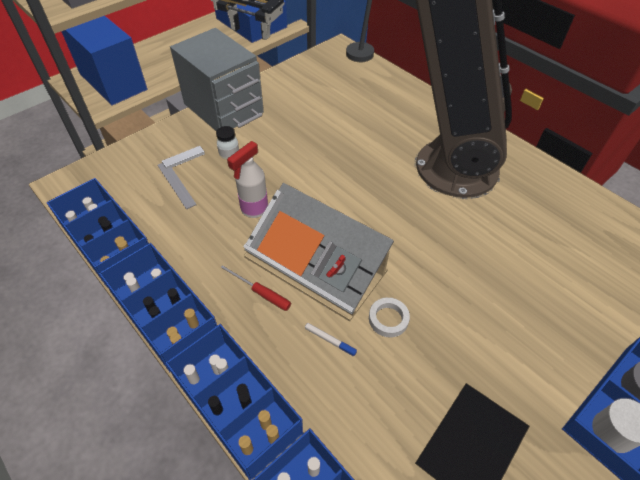

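View pics/top0.png

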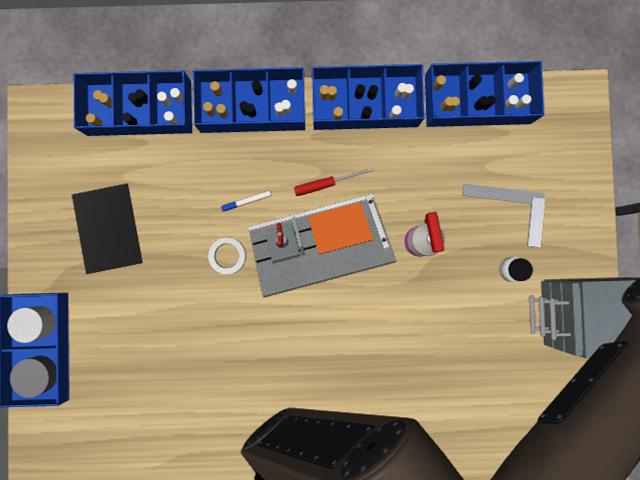

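The scene and top views show the jig with its low edge away from the robot, and the fence and spray bottle on the robot's right. In the top view the clamp and red knob are near (281,237) and the orange sheet is near (341,228). The tool stays vertical, so I'll grip the wings, slide the clamp, then twist. Next I'll measure the jig.

```bash
cat > h.py <<'E'
import numpy as np,cv2
from station import arm
def ray(n,uv):
    p=arm.camera_params(n);T=np.array(p["T"]);d=np.array([(uv[0]-p["cx"])/p["fx"],(uv[1]-p["cy"])/p["fy"],1.])
    return T[:3,3],T[:3,:3]@d
def onz(n,uv,z):
    o,d=ray(n,uv);return o+d*(z-o[2])/d[2]
def tri(a,b):
    A=np.zeros((3,3));r=np.zeros(3)
    for o,d in (a,b):
        d=d/np.linalg.norm(d);P=np.eye(3)-np.outer(d,d);A+=P;r+=P@o
    return np.linalg.solve(A,r)
def mask(img,kind,roi):
    h=cv2.cvtColor(img,cv2.COLOR_RGB2HSV);H,S,V=cv2.split(h)
    m=((H>6)&(H<16)&(S>180)&(V>120)) if kind=="orange" else (((H<5)|(H>174))&(S>130)&(V>60))
    z=np.zeros_like(m);x0,y0,x1,y1=roi;z[y0:y1,x0:x1]=1
    m=(m&z).astype(np.uint8)
    c=max(cv2.findContours(m,cv2.RETR_EXTERNAL,cv2.CHAIN_APPROX_NONE)[0],key=cv2.contourArea)
    return m,c
E
python3 - <<'E'
from h import *
t=cv2.imread("pics/top0.png")[:,:,::-1].copy();s=cv2.imread("pics/scene0.png")[:,:,::-1].copy()
for n,im,ro,rk in(("top",t,(290,190,390,270),(262,215,300,260)),("scene",s,(240,190,340,290),(318,245,360,285))):
    m,c=mask(im,"orange",ro);q=cv2.approxPolyDP(c,6,True)[:,0];print(n,"sheet",cv2.contourArea(c),q.tolist())
    m,c=mask(im,"red",rk);ys,xs=np.nonzero(m);print("knob",m.sum(),xs.mean(),ys.mean(),cv2.minAreaRect(c),c[:,0].min(0),c[:,0].max(0))
    x0,y0,x1,y1=(235,180,405,305) if n=="top" else (235,175,405,320)
    cv2.imwrite(f"pics/{n}crop.png",cv2.resize(im[y0:y1,x0:x1,::-1],None,fx=4,fy=4,interpolation=cv2.INTER_CUBIC))
E
```

```text
top sheet 2062.0 [[360, 203], [309, 216], [319, 253], [372, 239]]
knob 95 279.5684210526316 235.2421052631579 ((280.0, 240.0), (12.0, 4.0), 90.0) [278 234] [282 246]Traceback (most recent call last):
  File "<stdin>", line 4, in <module>
  File "h.py", line 18, in mask
    c=max(cv2.findContours(m,cv2.RETR_EXTERNAL,cv2.CHAIN_APPROX_NONE)[0],key=cv2.contourArea)
ValueError: max() iterable argument is empty
```

View pics/topcrop.png

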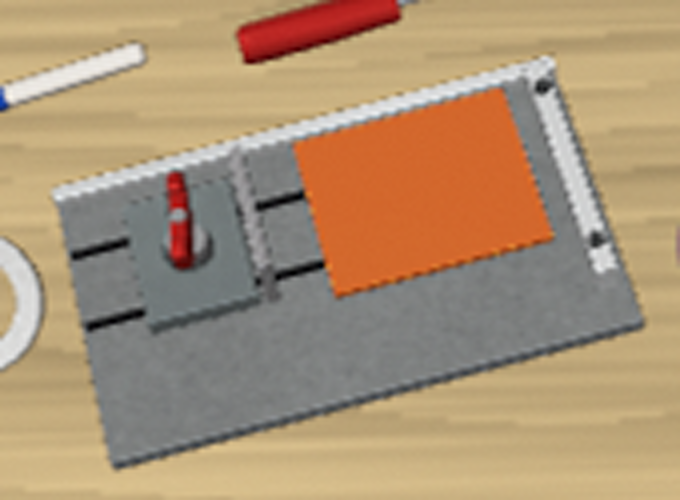

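```bash
sed -i 's/(H>6)&(H<16)&(S>180)&(V>120)/(H>6)\&(H<16)\&(S>165)\&(V>110)/' h.py
python3 - <<'E'
from h import *
s=cv2.imread("pics/scene0.png")[:,:,::-1].copy()
h=cv2.cvtColor(s,cv2.COLOR_RGB2HSV);print(h[245,290],h[265,337])
a,b=onz("top",(360.7,202.8),.0423),onz("top",(309,216),.0423);c,d=onz("top",(319,253.7),.0973),onz("top",(372.3,239.3),.0973)
P=np.array([a,b,c,d]);print(P.round(4))
print("edges",np.linalg.norm(a-b),np.linalg.norm(c-d),np.linalg.norm(b-c))
v=(a-b)+(d-c);yaw=np.arctan2(v[1],v[0])-np.pi/2;print("yaw",yaw%(2*np.pi))
R=lambda y:np.array([[np.cos(y),-np.sin(y),0],[np.sin(y),np.cos(y),0],[0,0,1]])
# knob: axis top (silver cap) at grip +~4mm. clamp upslope offset u unknown: scan
ey=R(yaw)@[0,1,0];eu=R(yaw)@[.866,0,.5];en=R(yaw)@[-.5,0,.866]
sc=P.mean(0);sc=sc-.005*en  # sheet origin at u=-25mm
for u in(-.045,-.035,-.025,-.015):
    z=.078+.5*u+.866*.050
    k=onz("top",(279.6,234),z); r=k-sc
    g=k-en*.004
    print(u,"u meas",r@eu-.025,"y from sheet",r@ey,"grip",g.round(4))
# fence inner face base upper/lower from crop
for uv,u in(((235+535/4,180+85/4),-.07),((235+595/4,180+268/4),.04)):
    f=onz("top",uv,.078+.5*u+.866*.022)-.022*en;print("fence y from sheet",(f-sc)@ey,(f-sc)@eu-.025)
print("sheet",sc.round(4),"toolyaw now",arm.get_state()["ee_rot"])
for uv in((279.2,224.2),(280.7,246.5)): print("wing", [ (onz("top",uv,.078+.5*(-.025)+.866*.056+dz)).round(4).tolist() for dz in(-.013,.013)])
E
```

```text
[ 11 176 194] [  0  99 149]
[[ 0.6224 -0.1164  0.0423]
 [ 0.5942  0.008   0.0423]
 [ 0.5027 -0.0127  0.0973]
 [ 0.5323 -0.1355  0.0973]]
edges 0.12746512941088278 0.1262677053274694 0.1086935671239213
yaw 3.371344229149247
-0.045 u meas -0.027408954726701677 y from sheet -0.13941075476745793 grip [0.5482 0.0756 0.0953]
-0.035 u meas -0.024635127551919878 y from sheet -0.13920276333367157 grip [0.548  0.0753 0.1003]
-0.025 u meas -0.021861300377137873 y from sheet -0.13899477189988518 grip [0.5477 0.075  0.1053]
-0.015 u meas -0.01908747320235587 y from sheet -0.13878678046609882 grip [0.5474 0.0748 0.1103]
fence y from sheet 0.08152665653833994 -0.06626902949904531
fence y from sheet 0.08073028954522564 0.05892099031206471
sheet [ 0.5605 -0.0647  0.0655] toolyaw now [ 3.14032999e+00 -1.30294277e-04 -2.78388105e+00]
wing [[0.5725, 0.0763, 0.101], [0.5707, 0.0748, 0.127]]
wing [[0.5215, 0.0741, 0.101], [0.5207, 0.0727, 0.127]]
```

Measurements: grip point is about (0.548, 0.075, 0.105), jig yaw 3.371, knob at about 0.14 rad, and the clamp has about 46 mm to travel. I'll rise first to clear the spray bottle and check the sign of joint 6.

The rows are not in the units I measure in: shifts go in units of 50 mm and turns go in units of 0.25 rad. I convert before sending: -0.11 m is -2.2, -0.08 m is -1.6, -0.3 rad is -1.2.

```bash
echo '[[0.05,[0,0,-0.8],-0.48],[0.05,[0,0,-1.6],-0.96],[0.05,[0,0,-2.2],-1.2]]' > m.json && python3 -m creep m.json 20; python3 -c "
from station import arm;s=arm.get_state();print(s['q'],s['ee_rot'])"
```

```text
t: 0.4
eef_pos: [0.2362, -0.6325, 0.3393]
ee_rot: [-3.141, -0.001, -2.477]
force: [-0.4, -0.4, 0.7]
width: 0.073
gripper_force: 0.0
[-9.24867377e-01  3.14995609e-01  1.98985389e-01  9.63460464e-04
 -1.45380357e+00  1.85932187e-02] [-3.14062813e+00 -9.75085455e-04 -2.47695896e+00]
```

To row units: -0.679 m is -13.58, -0.56 m is -11.2, -2.55 rad is -10.2.

```bash
echo '[[0.05,[-2.8,1.52,0],-2],[0.05,[-2.8,1.52,0],-2],[0.05,[-2.8,1.52,0],-2],[0.05,[-2.8,1.52,0],-2],[0.05,[-5.6,3.04,0],-4],[0.05,[-5.6,3.04,0],-4],[0.05,[-5.6,3.04,0],-4],[0.05,[-5.6,3.04,0],-4],[0.05,[-8.4,4.56,0],-6],[0.05,[-8.4,4.56,0],-6],[0.05,[-8.4,4.56,0],-6],[0.05,[-8.4,4.56,0],-6],[0.05,[-11.2,6.08,0],-8],[0.05,[-11.2,6.08,0],-8],[0.05,[-11.2,6.08,0],-8],[0.05,[-11.2,6.08,0],-8],[0.05,[-13.58,7.4,0],-10.2],[0.05,[-13.58,7.4,0],-10.2],[0.05,[-13.58,7.4,0],-10.2],[0.05,[-13.58,7.4,0],-10.2]]' > m.json && python3 -m creep m.json; python3 -c "
from station import arm;s=arm.get_state();print(s['q'],s['ee_rot'])
import cv2;cv2.imwrite('pics/w1.png',arm.grab_frame('wrist')[:,:,::-1])"
```

```text
t: 2.07
eef_pos: [0.5489, 0.0802, 0.3354]
ee_rot: [-3.141, 0.001, 0.025]
force: [0.2, -0.5, -0.4]
width: 0.05
gripper_force: 0.0
[ 4.97707182e-01  1.08033527e-01 -7.27942287e-02 -5.66549891e-04
 -1.39083988e+00  1.09817703e+00] [-3.14149308e+00  1.02952091e-03  2.49862905e-02]
```

View pics/w1.png

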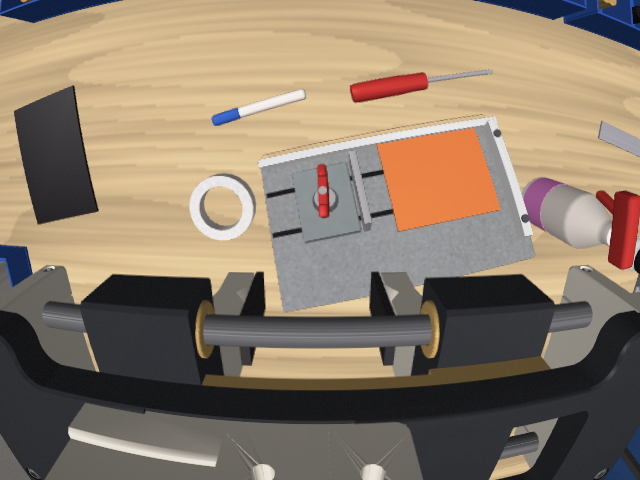

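The wrist view shows the knob cap at (323,190), wings from (322,166) to (323,216), and the jaw at (360,190). I'll cast these rays to refine the knob position.

```bash
cat >> h.py <<'E'
from scipy.spatial.transform import Rotation as Ro
def wz(uv,z):
    s=arm.get_state();p=arm.camera_params("wrist");H=np.array(p["hand_eye"])
    v=np.array([uv[0]-p["cx"],uv[1]-p["cy"]]);r=np.hypot(*v);a=r/p["fx"];d=np.r_[v/r*np.sin(a),np.cos(a)]
    R=Ro.from_euler("xyz",s["ee_rot"]).as_matrix();o=np.array(s["eef_pos"])+R@H[:3,3];d=R@H[:3,:3]@d
    return o+d*(z-o[2])/d[2]
E
python3 - <<'E'
from h import *
im=cv2.imread("pics/w1.png")[:,:,::-1].copy()
m,c=mask(im,"red",(300,150,345,225));print(cv2.fitLine(c,cv2.DIST_L2,0,.01,.01).ravel(),c[:,0].min(0),c[:,0].max(0))
print("cap",wz((323,190),.109).round(4),"low tip",wz((322,166),.099).round(4),"up tip",wz((324,216),.129).round(4))
E
```

```text
[4.8625436e-02 9.9881709e-01 3.2310156e+02 1.9063281e+02] [318 165] [328 217]
cap [0.5533 0.0734 0.109 ] low tip [0.5774 0.0753 0.099 ] up tip [0.5305 0.0718 0.129 ]
```

To row units: 0.15 m is 3, 0.12 m is 2.4, -0.05 rad is -0.2.

```bash
echo '[[0.022,[0,0,0.8],-0.2],[0.022,[0,0,1.6],-0.2],[0.022,[0,0,2.4],-0.2],[0.022,[0,0,3],-0.2],[0.022,[0,0,3],-0.2],[0.022,[0,0,3],-0.2]]' > m.json && python3 -m creep m.json; python3 -c "
from h import *
cv2.imwrite('pics/w2.png',arm.grab_frame('wrist')[:,:,::-1])"
```

```text
t: 2.62
eef_pos: [0.5469, 0.075, 0.186]
ee_rot: [3.14, 0.003, 0.066]
force: [0.7, 0.5, 1.5]
width: 0.0228
gripper_force: 0.0
```

View pics/w2.png

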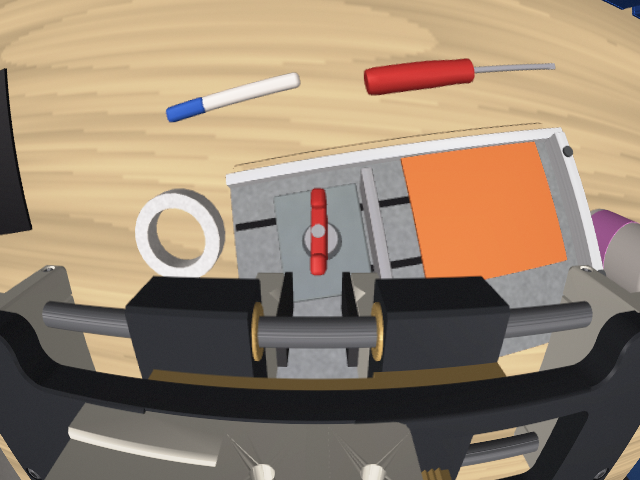

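Closer wrist view: cap at (318,231), wings from (318,190) to (318,274). The fingers straddle column 318, so they are aligned.

```bash
python3 -c "
from h import *
print(wz((318,231),.109).round(4),wz((318,190),.099).round(4),wz((318,274),.129).round(4))"
```

```text
[0.5539 0.075  0.109 ] [0.5797 0.0767 0.099 ] [0.5315 0.0736 0.129 ]
```

To row units: 0.091 m is 1.82, 0.004 m is 0.08.

```bash
echo '[[0.022,[0.08,0,0.8],0],[0.022,[0.08,0,1.4],0],[0.022,[0.08,0,1.64],0],[0.022,[0.08,0,1.82],0],[0.022,[0.08,0,1.82],0]]' > m.json && python3 -m creep m.json; echo '[[0.0,[0,0,0],0],[0.0,[0,0,0],0],[0.0,[0,0,0],0],[0.0,[0,0,0],0],[0.0,[0,0,0],0]]' > m.json && python3 -m creep m.json 15
```

```text
t: 3.08
eef_pos: [0.5522, 0.0761, 0.0961]
ee_rot: [-3.142, -0.001, 0.066]
force: [-0.7, 1.1, 0.4]
width: 0.0222
gripper_force: 0.0
t: 3.5
eef_pos: [0.5528, 0.0761, 0.0975]
ee_rot: [-3.141, -0.003, 0.067]
force: [-0.5, -1.9, 7.7]
width: 0.0099
gripper_force: 15.1
```

Gripped on the 10 mm bar. Now I'll slide along jig +y.

To row units: 0.0355 m is 0.71, 0.0058 m is 0.116.

```bash
echo '[[0,[0.02,0.12,0],0],[0,[0.04,0.24,0],0],[0,[0.06,0.36,0],0],[0,[0.076,0.46,0],0],[0,[0.09,0.55,0],0],[0,[0.104,0.63,0],0],[0,[0.116,0.71,0],0],[0,[0.116,0.71,0],0]]' > m.json && python3 -m creep m.json; echo '[[0,[0.006,0.04,0],0],[0,[0.014,0.08,0],0],[0,[0.02,0.12,0],0],[0,[0.02,0.12,0],0]]' > m.json && python3 -m creep m.json
```

```text
t: 4.17
eef_pos: [0.5611, 0.0412, 0.0976]
ee_rot: [-3.141, -0.004, 0.067]
force: [-0.6, 0.7, 6.7]
width: 0.0102
gripper_force: 15.1
t: 4.5
eef_pos: [0.5624, 0.0357, 0.0975]
ee_rot: [-3.14, -0.004, 0.067]
force: [-0.8, 1.6, 7.3]
width: 0.0099
gripper_force: 15.1
```

To row units: 0.002 m is 0.04, 0.001 m is 0.02.

```bash
echo '[[0,[0.004,0.02,0],0],[0,[0.006,0.04,0],0],[0,[0.006,0.04,0],0]]' > m.json && python3 -m creep m.json;echo '[[0,[0.004,0.02,0],0],[0,[0.004,0.02,0],0]]' > m.json && python3 -m creep m.json;echo '[[0,[0.004,0.02,0],0],[0,[0.004,0.02,0],0]]' > m.json && python3 -m creep m.json
```

```text
t: 4.75
eef_pos: [0.5628, 0.0339, 0.0975]
ee_rot: [-3.14, -0.004, 0.067]
force: [-1.1, 2.1, 7.7]
width: 0.0104
gripper_force: 15.1
t: 4.92
eef_pos: [0.563, 0.0329, 0.0975]
ee_rot: [-3.14, -0.004, 0.067]
force: [-2.4, 3.2, 7.5]
width: 0.0102
gripper_force: 15.1
t: 5.08
eef_pos: [0.5633, 0.032, 0.0975]
ee_rot: [-3.14, -0.004, 0.067]
force: [-1.6, 2.6, 7.6]
width: 0.0104
gripper_force: 15.1
```

```bash
python3 -c "
from h import *
f=arm.grab_frame('top');cv2.imwrite('pics/t3.png',cv2.resize(f[180:305,235:405,::-1],None,fx=4,fy=4,interpolation=cv2.INTER_CUBIC))
cv2.imwrite('pics/w3.png',arm.grab_frame('wrist')[:,:,::-1])"
```

```text
(no output)
```

View pics/w3.png

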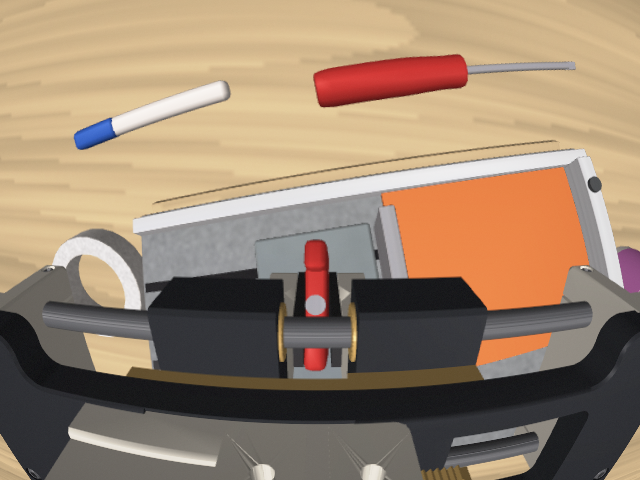

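The jaw at (395,240) touches the sheet, and a sliver of deck a few pixels wide remains at the fence near (572,180). I'll continue in small steps until the force rises.

```bash
for i in 1; do :; done; echo '[[0,[0.004,0.02,0],0],[0,[0.006,0.04,0],0],[0,[0.006,0.04,0],0]]' > m.json && python3 -m creep m.json;echo '[[0,[0.004,0.02,0],0],[0,[0.004,0.02,0],0]]' > m.json && python3 -m creep m.json
```

```text
t: 5.43
eef_pos: [0.5636, 0.0307, 0.0975]
ee_rot: [-3.139, -0.004, 0.067]
force: [-3.4, 7.3, 8.5]
width: 0.0103
gripper_force: 15.1
t: 5.6
eef_pos: [0.5637, 0.0306, 0.0975]
ee_rot: [-3.138, -0.004, 0.067]
force: [-5.9, 11.5, 9.6]
width: 0.0104
gripper_force: 15.0
```

Force rises to about 13 N with no further motion, after 46.7 mm of travel against 46 expected, so the sheet is home. I'll loosen the fingers to straddle the bar, keeping the small lead toward the fence, and twist clockwise.

To row units: 0.6 rad is 2.4.

```bash
echo '[[0.018,[0,0,0],0],[0.018,[0,0,0],0.48],[0.018,[0,0,0],0.96],[0.018,[0,0,0],1.44],[0.018,[0,0,0],1.92],[0.018,[0,0,0],2.4],[0.018,[0,0,0],2.8],[0.018,[0,0,0],2.8]]' > m.json && python3 -m creep m.json 15; python3 -c "
from station import arm;s=arm.get_state();print(s['moment'],s['q'][5])"
```

```text
t: 6.27
eef_pos: [0.5626, 0.0285, 0.0963]
ee_rot: [-3.141, -0.0, -0.638]
force: [-2.4, 2.2, 2.8]
width: 0.0181
gripper_force: 3.6
[0.65153051 1.12543573 0.08339751] 0.5353232553410529
```

```bash
echo '[[0.018,[0,0,0],0.48],[0.018,[-0.01,0.008,0],0.96],[0.018,[-0.02,0.016,0],1.44],[0.018,[-0.032,0.024,0],1.92],[0.018,[-0.032,0.024,0],2.4],[0.018,[-0.032,0.024,0],2.84],[0.018,[-0.032,0.024,0],2.84]]' > m.json && python3 -m creep m.json; python3 -c "
from h import *
s=arm.get_state();print(s['moment'],s['q'][5]);cv2.imwrite('pics/w4.png',arm.grab_frame('wrist')[:,:,::-1])
f=arm.grab_frame('scene');cv2.imwrite('pics/s4.png',cv2.resize(f[175:325,235:405,::-1],None,fx=4,fy=4,interpolation=cv2.INTER_CUBIC))"
```

```text
t: 6.85
eef_pos: [0.5602, 0.0271, 0.0969]
ee_rot: [3.141, -0.001, -1.347]
force: [-4.7, -2.6, 10.7]
width: 0.0186
gripper_force: 8.3
[-1.28101022  2.1202835   0.13494143] -0.17462796674285153
```

View pics/w4.png

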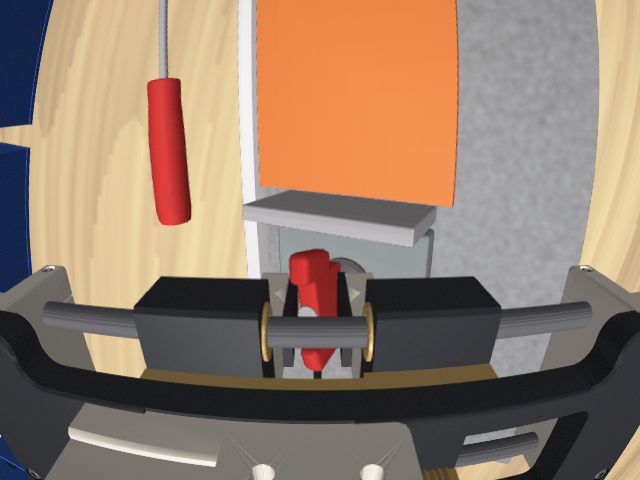

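The wings are nearly pointing at the jaw, from (318,365) to (309,255), with a small lag. I'll overturn gently toward the stop and watch the torque.

```bash
for k in 1; do :; done; echo '[[0.018,[0,0,0],0.32],[0.018,[0,0,0],0.6],[0.018,[0,0,0],0.6]]' > m.json && python3 -m creep m.json; python3 -c "
from station import arm;print(arm.get_state()['moment'])"; echo '[[0.018,[0,0,0],0.32],[0.018,[0,0,0],0.48],[0.018,[0,0,0],0.48]]' > m.json && python3 -m creep m.json; python3 -c "
from station import arm;print(arm.get_state()['moment'])"
```

```text
t: 7.2
eef_pos: [0.5599, 0.027, 0.097]
ee_rot: [3.14, -0.001, -1.493]
force: [-5.9, -3.2, 12.0]
width: 0.0184
gripper_force: 15.7
[-1.30224958  2.71494568  0.38498406]
t: 7.45
eef_pos: [0.5599, 0.0276, 0.0971]
ee_rot: [3.141, -0.001, -1.611]
force: [-8.0, 0.1, 13.2]
width: 0.0198
gripper_force: 23.0
[-0.1323015   3.2753678   0.63388023]
```

```bash
echo '[[0.026,[0,0,0],-0.2],[0.026,[0,0,0],-0.6],[0.026,[0,0,0],-0.8],[0.026,[0,0,0],-0.8]]' > m.json && python3 -m creep m.json; echo '[[0.026,[0,0,-0.4],0],[0.026,[0,0,-1],0],[0.026,[0,0,-1.8],0],[0.026,[0,0,-2.4],0],[0.026,[0,0,-2.4],0]]' > m.json && python3 -m creep m.json;python3 -c "
from h import *
cv2.imwrite('pics/w5.png',arm.grab_frame('wrist')[:,:,::-1])"
```

```text
t: 7.78
eef_pos: [0.5611, 0.0282, 0.0961]
ee_rot: [-3.14, 0.0, -1.408]
force: [0.0, -0.3, -0.1]
width: 0.0259
gripper_force: 0.0
t: 8.2
eef_pos: [0.5643, 0.0286, 0.2231]
ee_rot: [-3.13, 0.0, -1.412]
force: [0.7, 0.4, 0.5]
width: 0.0259
gripper_force: 0.0
```

View pics/w5.png

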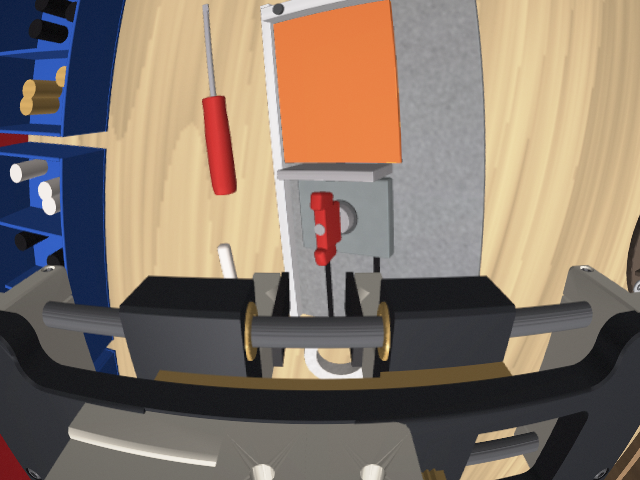

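The wings now point at the jaw, with tips at about (321,198) and (322,257). The jaw is against the sheet at row 165, and the sheet's far edge is at the fence near (330,5). I'll check the wing angle and the sheet position numerically.

Run:
```python
from h import *
im=cv2.imread("pics/w5.png")[:,:,::-1].copy()
m,c=mask(im,"red",(300,185,345,270));top=c[c[:,0,1]<206][:,0];bot=c[c[:,0,1]>249][:,0];print(top.min(0),top.max(0),bot.min(0),bot.max(0))
for off in(.1137,):
    a=wz((321,199),off);b=wz((322,256),off);v=a-b;print("wing dir",np.arctan2(v[1],v[0]),np.linalg.norm(v))
# jaw top near-edge direction (rear lower): jaw top edges at 42mm, ends differ in height
f=arm.grab_frame("top");m,c=mask(f,"orange",(290,180,400,275));q=cv2.approxPolyDP(c,5,True)[:,0];print(q.tolist(),cv2.contourArea(c))
P=[onz("top",p,.0423 if p[1]<225 else .0973) for p in q];print(np.round(P,4).tolist())
cv2.imwrite("pics/t5.png",cv2.resize(f[175:300,240:410,::-1],None,fx=4,fy=4,interpolation=cv2.INTER_CUBIC))
```

```text
[311 192] [338 205] [314 250] [335 265]
wing dir -1.3926163566497232 0.04429527750249187
[[365, 201], [329, 211], [320, 235], [325, 252], [378, 238]] 1903.5
[[0.6264, -0.1268, 0.0423], [0.6048, -0.0401, 0.0423], [0.5454, -0.0162, 0.0973], [0.5062, -0.0265, 0.0973], [0.5349, -0.1486, 0.0973]]
```

View pics/t5.png

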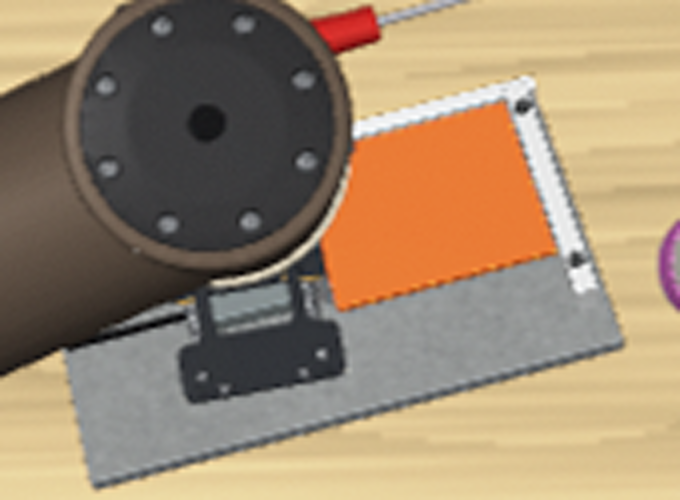

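The top view shows the sheet's far edge flush with the fence at crop (530,180) and its lower edge on the ledge. I'll back the arm away to confirm the jaw contact and wing angle unobstructed.

```bash
echo '[[0.026,[0,0,-0.8],0],[0.026,[0,0,-1.6],0],[0.026,[-1.2,0.2,-2],0],[0.026,[-2.4,0.4,-2],0],[0.026,[-3.6,0.6,-2],0],[0.026,[-4.8,0.8,-2],0],[0.026,[-6.66,1.14,-2],0],[0.026,[-6.66,1.14,-2],0],[0.026,[-6.66,1.14,-2],0],[0.026,[-6.66,1.14,-2],0],[0.026,[-6.66,1.14,-2],0]]' > m.json && python3 -m creep m.json;python3 -c "
from h import *
f=arm.grab_frame('top')
cv2.imwrite('pics/t6.png',cv2.resize(f[175:300,240:410,::-1],None,fx=4,fy=4,interpolation=cv2.INTER_CUBIC))"
```

```text
t: 9.22
eef_pos: [0.4501, 0.3526, 0.3136]
ee_rot: [3.14, -0.001, -1.41]
force: [0.7, 0.3, 0.0]
width: 0.0261
gripper_force: 0.0
```

View pics/t6.png

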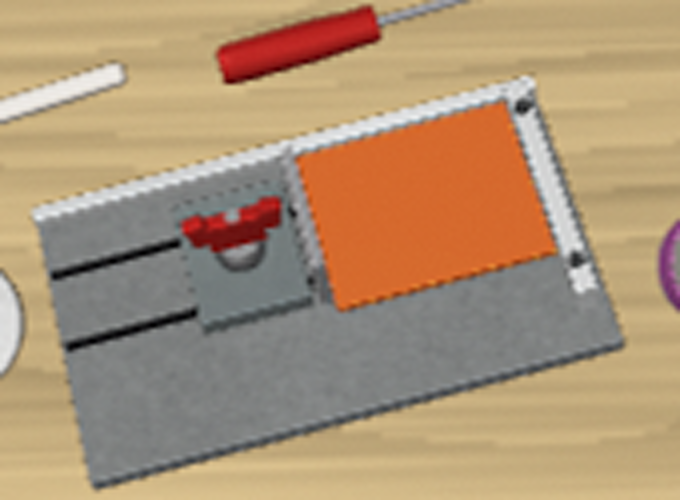

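The clear top view shows the wings pointing at the jaw, from crop (195,232) to (278,210). The jaw runs from (293,150) to (330,298) alongside the sheet, the sheet is against the fence, and nothing else has moved. I'll check numerically for a jaw-to-sheet gap.

Run:
```python
from h import *
f=np.mean([arm.grab_frame("top").astype(float) for _ in range(3)],0).astype(np.float32)
m,c=mask(f.astype(np.uint8),"orange",(290,180,400,275));q=cv2.approxPolyDP(c,4,True)[:,0];print(q.tolist())
a=np.array([240+295/4,175+157/4]);b=np.array([240+337/4,175+310/4]);e=(b-a)/np.linalg.norm(b-a);n=np.array([e[1],-e[0]])*1;n=n if n[0]<0 else -n
L=np.linalg.norm(b-a)
for d in np.arange(-2,9,.5):
    p=np.array([a+e*s+n*d for s in np.linspace(.2*L,.75*L,40)],np.float32)
    v=cv2.remap(f,p[None,:,0],p[None,:,1],cv2.INTER_LINEAR)[0];print(d,v.mean(0).round().tolist())
```

```text
[[365, 201], [314, 214], [325, 252], [378, 238]]
-2.0 [215.0, 105.0, 45.0]
-1.5 [216.0, 105.0, 43.0]
-1.0 [211.0, 102.0, 42.0]
-0.5 [197.0, 102.0, 51.0]
0.0 [179.0, 111.0, 80.0]
0.5 [158.0, 123.0, 111.0]
1.0 [145.0, 135.0, 133.0]
1.5 [143.0, 143.0, 145.0]
2.0 [146.0, 146.0, 149.0]
2.5 [148.0, 147.0, 149.0]
3.0 [141.0, 140.0, 142.0]
3.5 [130.0, 129.0, 130.0]
4.0 [116.0, 116.0, 117.0]
4.5 [101.0, 102.0, 102.0]
5.0 [96.0, 100.0, 99.0]
5.5 [100.0, 106.0, 106.0]
6.0 [105.0, 111.0, 111.0]
6.5 [112.0, 114.0, 115.0]
7.0 [117.0, 112.0, 113.0]
7.5 [119.0, 104.0, 104.0]
8.0 [119.0, 97.0, 97.0]
8.5 [120.0, 93.0, 93.0]
```

```bash
python3 -c "
from station import arm;print(arm.job_done())"
```

```text
the job is handed in; nothing more can be done
None
```

The sheet is pushed home against the fence with the jaw still against it, the knob is turned clockwise to its stop, the arm is clear, and the job is handed in (robot clock about 9.5 s); no verdict came back.

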